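Drive the stuck hinge pin out of a lid bracket with a drift punch

ROBOT

A 7-joint arm with a two-finger parallel gripper is mounted at the origin on the work surface. World frame = base frame: x ahead of the robot, y to its left, z up, the work surface at z = 0. Lengths are in m, angles in rad, forces in N, time in s.
With the tool pointing down it reaches from about 0.425 to 0.925 m from the base axis. Payload 6.8 kg.
Tool frame: the origin (TCP) lies at the very end of the fingers, on their centre line; the grasp point (between the pads) lies 19 mm behind it; z points along the fingers, y is the line along which they close (so a half turn about z gives the same grasp; the last joint's range is limited). The gripper opens to 85 mm and grips with 20 to 120 N. Pads are 22 mm wide; open, the fingers measure 114 mm over their backs; the gripper's body (76 mm by 85 mm) begins 54 mm behind the grasp point. The pads swing forward as they close: fully open they stand 13 mm farther back than shut.
Start: joints at [1.094, 0.477, 0.022, 1.555, -0.011, 1.109, -0.083], TCP at [0.243, -0.63, 0.231] pointing down, gripper open.
Joint ranges: [-2.96, 2.96], [-0.34, 2.1], [-1.41, 1.46], [0.24, 2.44], [-1.37, 4.51], [0.17, 1.92], [-2.96, 2.96]. Speed limits (rad/s): [2.39, 2.39, 3.14, 3.14, 3.14, 3.14, 3.14].

INTERFACE

Orientations are given as a rotation vector (axis times angle).
In Python, from bench import monitor, optics, r gives the robot as it stands.
- The arm moves only by the shell command python3 -m crank 'ROWS' [OPENING] [FORCE]. ROWS is JSON, a list of rows, each a list of 2 entries, a list of its own where there are three numbers: the shift along the tool's x, y, z in cm, then the turn, a rotation vector about the tool's x, y, z in rad. A call has 1 to 5 rows; each row shifts and turns the commanded pose from where the row before left it, along the tool's axes as they then stand; what a row does not reach is not made up. A row lasts 1/10 s, in which the tool goes at most 50 mm and 8.59 degrees, less where a joint would pass 70% of its speed; a pose out of reach is approached as far as the arm can. A call is refused whole if a number of a shift passes 5 or a number of a turn 0.15, either way. A call with a gripper value outside its range is refused whole. OPENING is the finger opening in cm, from 0 to 8.54, set as the call begins (- or left out, the last holds). The fingers move at their own pace and stop on an object; FORCE is the grip in N (left out, the last holds). Time passes only in rows, so rows that do not move let the fingers close. It gives the time, the measured TCP pose, the force, the opening and the grip force at its end, in the units of the state.
- monitor.get_obs(): the state, without advancing time (a new reading comes with each control period).
- optics.grab_frame(name): name is "side" or "top"; returns (picture, depth): 420x560x3 uint8, red, green, blue; 420x560 float32, m along the optical axis (not along the pixel's ray), 0 where there is no reading.
- optics.camera_model(name): a dict with "vertical_fov" (degrees; the focal length in pixels is half the picture's height over the tangent of half this angle, whatever the lens; pixels are square), "cx", "cy" (the principal point, pixels), "R" (3x3) and "t" (3): a world point X has camera coordinates R X + t. Camera axes: x right, y down, z forward; pixel columns grow to the right and rows downward; lengths in m; the calibration is good to about 2 mm. A picture is of the moment at which its call begins. camera_model takes no time and is no camera call.
- r.hand_in(): hands the job in; it is judged then, once.
The state is a dict: "clock": time; "joints": joint angles; "qvel": joint speeds; "tau": joint torques, N m; "tcp_pos": TCP position; "orientation": TCP orientation; "contact_force": force on the tool from outside, world axes, zero at the start; "moment": the same for the moment, N m; "grip_width": finger opening in m; "gripper_force": force on a finger pad.
Only numpy, scipy, OpenCV 4.12 (cv2) and the standard library are available. Lean on these libraries where they do the work, as an engineer would, in place of code of your own. Each camera call takes 0.05 s, during which the arm holds its last target. There are 200 camera calls.

TASK

One of the two grey hinge brackets from the instrument's lid still has its brass pin stuck in the bore. Take the drift punch (the tall slim one, not the stubby centre punch) from the stand, set its tip from above on the end of the pin down in the bore, and push the pin all the way out of the underside. Then let go of the punch and leave it standing in that bore, its rubber guard down on the bracket, to keep the hinge lined up.

Things in the scene. Friction and masses are not known exactly. Their poses are not given: they have to be found in the camera images.
- drift_grip (a point): Middle of the drift punch's handle (dark steel, 16 mm thick, 75 mm long), 97 mm above the tip's end, 40 mm above the guard's top. z points up along the upright punch, 0.22 kg. A stubby centre punch (handle 26 mm thick, 45 mm long, same guard) stands 80 mm away along this point's +y or -y in the same stand: close the fingers along x.
- drift_tip (a point): Centre of the flat lower end of the drift punch. From here up: steel tip 10 mm in diameter, 47 mm long; round black rubber guard 42 mm in diameter, 10 mm thick; handle. At the start the guard rests on the aluminium stand's top, 70 mm above the table, the tip hanging 47 mm down through a 25 mm hole: lift at least 50 mm.
- bracket_mouth (a point): Centre of the bore's mouth on top of the bracket with the stuck pin, 100 mm above the table, z up. Vertical bore 27 mm wide, mouth chamfered 3 mm, through a block 70 (x) x 100 (y) x 40 mm on two cheeks and a base 100 x 100 mm, fixed to the bench. The like bracket (not listed) is done: bore empty, pin standing below on the base.
- pin (a joint): Metres the brass pin has been driven down: 0 to 0.005 at the start; clear of the bore from 0.030; 0.037 when the punch's guard sits on the bracket; 0.038 its head is on the base. The pin is 25 mm in diameter, its upper end 10 mm plus this value below the mouth. About 12 N of steady push moves it; it stays where it is left.
There are look-alikes about, which are no part of the job. Leave any blue look-alike of the part that bears bracket_mouth alone. What is shaped like the part that bears drift_grip but green is not meant.

How it is judged:
On the way, in this order (a step that is already met when the one before it is completed fails the run):
1. the held drift punch's tip is in the mouth of the bore (at least 3 mm deep) while the pin is still stuck (driven less than 12 mm) (horizontal distance between drift_tip and bracket_mouth below 0.013 m and z of drift_tip in the frame of bracket_mouth below -0.003 m and value of joint pin below 0.012 m and distance between the grasp point and drift_grip below 0.06 m), for 0.02 s.
2. the pin has been driven at least 30 mm with the punch held and its tip at least 35 mm down the bore (horizontal distance between drift_tip and bracket_mouth below 0.015 m and z of drift_tip in the frame of bracket_mouth below -0.035 m and value of joint pin above 0.03 m and distance between the grasp point and drift_grip below 0.06 m), for 0.1 s.
At the end, for the whole second after the job is handed in: The pin is driven at least 30 mm (out of the bore) and the released drift punch stands in that bore: its tip at least 35 mm below the mouth and within 15 mm of the bore's axis, leaning less than 17 degrees (value of joint pin above 0.03 m and horizontal distance between drift_tip and bracket_mouth below 0.015 m and z of drift_tip in the frame of bracket_mouth below -0.035 m and angle between drift_grip's own z axis and vertical below 0.3 rad); the robot touches nothing.
It also fails if it takes over 32 s, if anything falls off the work surface, if the arm or the gripper's body presses on something with over 40 N, if the wrist force passes 120 N, or if a joint passes its speed limit or range.

## Working session

There is one attempt and no reset: what is moved stays moved. The work goes in short steps, Python scripts to look and compute and a shell command to move; the robot and the scene stay as the last step left them, time stands still between calls to the robot, and variables do not carry over. Pictures are saved under pics/ and viewed, at most 10 in all, crops included, and the job is handed in when it is done.

```bash
ls; mkdir -p pics; python3 - <<'E'
from bench import monitor, optics, r
import cv2,numpy as np
for n in("side","top"):
    p,d=optics.grab_frame(n); cv2.imwrite(f"pics/{n}0.png",p[...,::-1]); np.savez(f"{n}0.npz",p=p,d=d)
    print(n,optics.camera_model(n),(d==0).mean())
print(monitor.get_obs())
E
```

```text
pics
side {'vertical_fov': 57.05626334301063, 'cx': 283.64731696488644, 'cy': 199.91357393604048, 'R': array([[-0.85305725, -0.52145173,  0.01953007],
       [-0.38762253,  0.60817754, -0.69272567],
       [ 0.34934524, -0.59850495, -0.7209367 ]]), 't': array([0.38182813, 0.30099459, 0.60302039])} 0.004034863945578232
top {'vertical_fov': 42.86732131807401, 'cx': 289.75572154072614, 'cy': 213.000666223277, 'R': array([[ 0.0137696 , -0.99984322, -0.01113298],
       [-0.9892547 , -0.01200135, -0.14570895],
       [ 0.14555249,  0.01301971, -0.98926486]]), 't': array([-0.06681066,  0.49085316,  1.09359978])} 0.004043367346938775
{'clock': 0.1, 'joints': array([ 1.09389086,  0.47770823,  0.02235099,  1.55633857, -0.01144992,
        1.10926531, -0.08308594]), 'qvel': array([ 0.00014786, -0.00145435,  0.00075314, -0.00252747, -0.0004595 ,
       -0.00182772,  0.00016363]), 'tau': array([ 4.15770468e-03, -5.97767544e+01,  1.61355045e+00, -2.81957173e+01,
        1.28169681e-02,  5.08796147e-03, -6.49596110e-07]), 'tcp_pos': array([ 0.24312573, -0.62914279,  0.23043519]), 'orientation': array([-3.08681531e+00, -5.75836646e-01,  7.07755844e-04]), 'contact_force': array([ 0.07134374,  0.10576615, -1.00478512]), 'moment': array([-0.00321589,  0.0069267 , -0.00134983]), 'gripper_force': 0.0, 'grip_width': 0.08536105622746383}
```

View pics/side0.png

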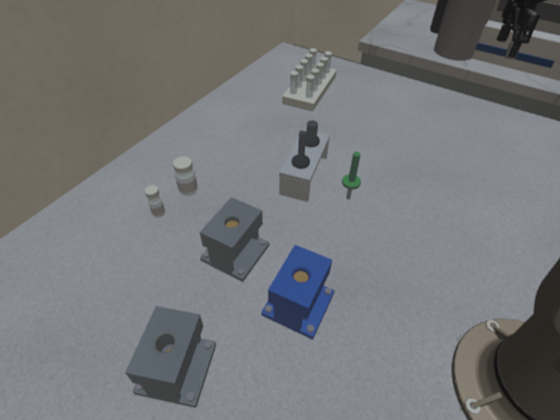

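View pics/top0.png

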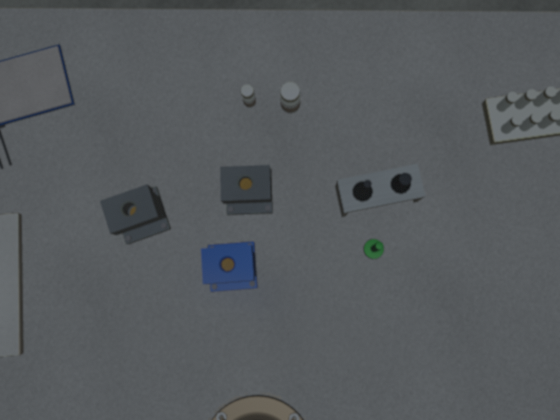

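Side view: grey brackets at (232,222), with brass near the mouth, and (165,343), dark and empty; blue look-alike at (300,276). Slim punch at (302,150), stubby one at (312,130), green look-alike at (355,168). In the top view these are bracket (246,184) vs (130,209) and blue (228,265), and drift (363,190) vs centre (401,183) and green (374,248). I choose bracket (246,184) and drift (363,190), and check both in a close crop.

```bash
cat > h.py <<'E'
import numpy as np,cv2
from bench import optics
def fk(n):
    c=optics.camera_model(n); return c,210/np.tan(np.radians(c["vertical_fov"])/2)
def cloud(n,d):
    c,f=fk(n); v,u=np.mgrid[:420,:560]
    P=np.stack([(u-c["cx"])/f*d,(v-c["cy"])/f*d,d],-1)
    return (P-c["t"])@c["R"]
def onplane(n,u,v,z):
    c,f=fk(n); C=-c["R"].T@c["t"]; w=c["R"].T@np.array([(u-c["cx"])/f,(v-c["cy"])/f,1])
    return C+w*(z-C[2])/w[2]
E
python3 - <<'E'
from h import *
im={}
for n in("side","top"):
    z=np.load(f"{n}0.npz");p,d=z["p"],z["d"];W=cloud(n,d);im[n]=p
    print(n)
    boxes={"side":{"drift":(285,310,125,170),"ctr":(305,320,118,146),"brk":(195,270,195,275)},"top":{"drift":(350,378,175,205),"ctr":(388,415,168,197),"brk":(215,278,155,216)}}[n]
    for k,(a,b,c,e) in boxes.items():
        w=W[c:e,a:b].reshape(-1,3); zz=w[:,2]; print(k,"zmax",np.sort(zz)[-5:].round(3))
        lo,hi=(.09,.107) if k=="brk" else (.084,.2)
        m=w[(zz>lo)&(zz<hi)]; print("  n",len(m),m.mean(0).round(4),m.min(0).round(4),m.max(0).round(4))
        if k!="brk":
            m=w[(zz>.073)&(zz<.083)]; print("  guard",len(m),m.mean(0).round(4),m.min(0).round(4),m.max(0).round(4))
        else:
            hsv=cv2.cvtColor(p,cv2.COLOR_RGB2HSV)[c:e,a:b]
            mk=((hsv[...,0]>8)&(hsv[...,0]<30)&(hsv[...,1]>90)).astype(np.uint8)
            n_,l,s,ct=cv2.connectedComponentsWithStats(mk); i=1+s[1:,4].argmax()
            u,v=ct[i]+[a,c]; print("  brass",s[i],u,v,onplane(n,u,v,.09).round(4),onplane(n,u,v,.1).round(4))
            tm=cloud(n,d)[c:e,a:b]; t=((tm[...,2]>.093)&(tm[...,2]<.108)).astype(np.uint8)
            t=cv2.morphologyEx(t,cv2.MORPH_OPEN,np.ones((3,3)))
            cs=max(cv2.findContours(t,cv2.RETR_EXTERNAL,cv2.CHAIN_APPROX_NONE)[0],key=cv2.contourArea)[:,0]
            q=tm[cs[:,1],cs[:,0],:2]; print("  rect",cv2.minAreaRect((q*1000).astype(np.float32)))
t=np.hstack([cv2.resize(im["side"][110:290,190:340],(480,576)),]); 
t2=cv2.resize(im["top"][160:230,345:425],(320,280)); t3=cv2.resize(im["top"][150:220,210:290],(320,280))
o=np.hstack([t,np.vstack([t2,t3,np.zeros((16,320,3),np.uint8)])])
cv2.imwrite("pics/crop.png",np.clip(o[...,::-1].astype(float)*1.6,0,255).astype(np.uint8))
E
```

```text
side
drift zmax [0.636 0.636 0.636 0.636 0.636]
  n 275 [ 0.5372 -0.2212  0.1206] [ 0.526  -0.2814  0.084 ] [ 0.562  -0.2008  0.1574]
  guard 220 [ 0.5358 -0.2143  0.0791] [ 0.5099 -0.3218  0.073 ] [ 0.5848 -0.1747  0.083 ]
ctr zmax [0.152 0.155 0.157 0.157 0.636]
  n 237 [ 0.5471 -0.2782  0.1124] [ 0.526  -0.3009  0.0841] [ 0.563  -0.2082  0.1566]
  guard 82 [ 0.5424 -0.2817  0.0799] [ 0.5296 -0.331   0.0732] [ 0.5848 -0.2669  0.083 ]
brk zmax [0.636 0.636 0.636 0.636 0.636]
  n 1758 [0.5422 0.0325 0.1   ] [ 0.5069 -0.0242  0.09  ] [0.5829 0.0801 0.1038]
  brass [32 26 11  6 47] 231.59574468085106 223.59574468085106 [0.5456 0.0272 0.09  ] [0.5398 0.0336 0.1   ]
  rect ((544.901123046875, 27.81012725830078), (71.65118408203125, 101.96184539794922), 2.8173234462738037)
top
drift zmax [0.159 0.161 1.153 1.153 1.153]
  n 116 [ 0.5291 -0.2057  0.1343] [ 0.5129 -0.2153  0.0842] [ 0.5401 -0.1928  0.161 ]
  guard 254 [ 0.5292 -0.2072  0.0787] [ 0.5062 -0.2372  0.0731] [ 0.5668 -0.1834  0.083 ]
ctr zmax [0.13  1.153 1.153 1.153 1.153]
  n 197 [ 0.5465 -0.2834  0.1175] [ 0.5357 -0.298   0.0846] [ 0.5609 -0.2719  0.1302]
  guard 179 [ 0.5443 -0.2824  0.0784] [ 0.524  -0.3145  0.073 ] [ 0.5807 -0.2616  0.0829]
brk zmax [1.153 1.153 1.153 1.153 1.153]
  n 1624 [0.5415 0.0303 0.0997] [ 0.5052 -0.0212  0.0901] [0.5799 0.0809 0.1069]
  brass [ 25  23  12  11 106] 245.16981132075472 183.10377358490567 [0.5438 0.03   0.09  ] [0.5418 0.029  0.1   ]
  rect ((542.516357421875, 30.322860717773438), (70.91809844970703, 99.76525115966797), 2.4344470500946045)
```

View pics/crop.png

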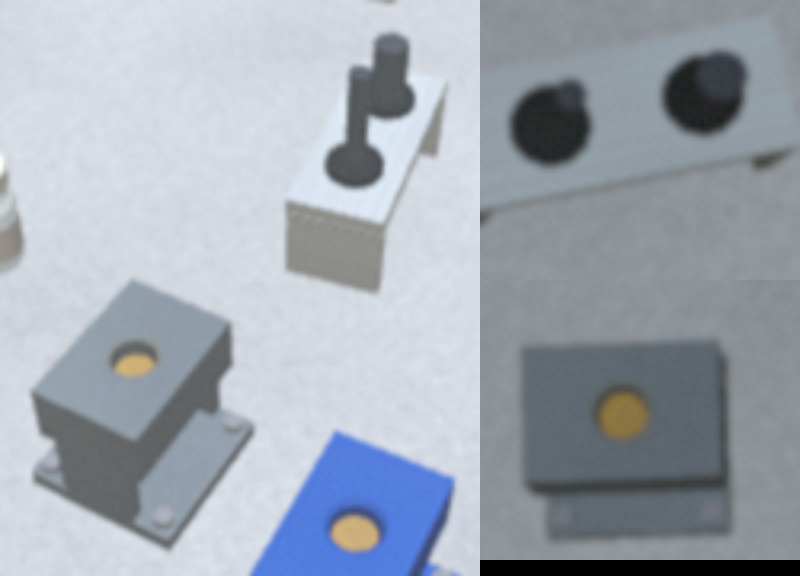

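The crop confirms it: bracket with bright brass near the mouth, slim handle on the left of the stand in the top view, and the blue bracket is separate. Next I refine the axes and start turning the tool by -1.41 about z.

```bash
cat > go.py <<'E'
import sys,numpy as np
from scipy.spatial.transform import Rotation as Ro
from bench import monitor
x,y,z,yaw=map(float,sys.argv[1:5])   # TCP target, yaw(deg) of tool y axis, tool pointing down
o=monitor.get_obs(); R=Ro.from_rotvec(o["orientation"]); a=np.radians(yaw)
Y=np.array([np.cos(a),np.sin(a),0]);Z=np.array([0,0,-1.]);T=Ro.from_matrix(np.stack([np.cross(Y,Z),Y,Z],1))
print("tcp",o["tcp_pos"].round(4),"t",o["clock"],"shift cm",(R.inv().apply(np.array([x,y,z])-o["tcp_pos"])*100).round(2),"turn",(R.inv()*T).as_rotvec().round(3),"j",o["joints"].round(2),"F",o["contact_force"].round(1),"w",round(o["grip_width"],4))
E
python3 - <<'E'
from h import *
for n,bx in (("top",[(350,378,175,205),(388,415,168,197)]),("side",[(285,315,145,172)])):
    p=np.load(f"{n}0.npz")["p"]
    for a,b,c,e in bx:
        g=cv2.cvtColor(p,cv2.COLOR_RGB2GRAY)[c:e,a:b]
        th,m=cv2.threshold(g,0,255,cv2.THRESH_BINARY_INV+cv2.THRESH_OTSU)
        m=cv2.morphologyEx(m,cv2.MORPH_OPEN,cv2.getStructuringElement(cv2.MORPH_ELLIPSE,(11,11) if n=="top" else (11,7)))
        cs=max(cv2.findContours(m,cv2.RETR_EXTERNAL,cv2.CHAIN_APPROX_NONE)[0],key=cv2.contourArea)
        el=cv2.fitEllipse(cs);u,v=el[0];u+=a;v+=c
        print(n,th,el,(u,v),onplane(n,u,v,.077).round(4))
print(onplane("top",368,183.75,.1575),onplane("side",190+360/3.2,110+72/3.2,.1575))
E
python3 -m crank '[[[0,0,0],[0,0,-0.14]],[[0,0,0],[0,0,-0.14]],[[0,0,0],[0,0,-0.14]],[[0,0,0],[0,0,-0.14]],[[0,0,0],[0,0,-0.14]]]' 8.5 20
python3 -m crank '[[[0,0,0],[0,0,-0.14]],[[0,0,0],[0,0,-0.14]],[[0,0,0],[0,0,-0.14]],[[0,0,0],[0,0,-0.14]],[[0,0,0],[0,0,-0.14]]]'
python3 go.py 0.5295 -0.207 0.23 12
```

```text
top 61.0 ((12.2145414352417, 15.685534477233887), (18.1807861328125, 19.48801612854004), 43.60111999511719) (362.2145414352417, 190.6855344772339) [ 0.5334 -0.2083  0.077 ]
top 63.0 ((12.797920227050781, 14.899532318115234), (18.58355140686035, 21.053926467895508), 46.78099060058594) (400.7979202270508, 182.89953231811523) [ 0.5505 -0.2872  0.077 ]
side 98.0 ((15.40378475189209, 16.041610717773438), (13.528909683227539, 17.82552719116211), 95.22982025146484) (300.4037847518921, 161.04161071777344) [ 0.5336 -0.2093  0.077 ]
[ 0.53148816 -0.20936552  0.1575    ] [ 0.53139473 -0.20589788  0.1575    ]
clock: 0.6
tcp_pos: [0.2432, -0.6293, 0.2307]
orientation: [-2.698, -1.607, -0.0]
contact_force: [0.3, 0.7, 0.3]
grip_width: 0.0851
gripper_force: 0.0
clock: 1.1
tcp_pos: [0.2431, -0.6293, 0.2307]
orientation: [-1.984, -2.435, -0.001]
contact_force: [-0.9, 0.1, -0.6]
grip_width: 0.0847
gripper_force: 0.0
tcp [ 0.2431 -0.6293  0.2307] t 1.1 shift cm [35.57 36.59  0.1 ] turn [-0.    -0.001 -0.006] j [ 1.3   0.49 -0.28  1.54  0.14  1.13  1.2 ] F [-0.9  0.1 -0.6] w 0.0847
```

```bash
python3 -m crank '[[[3,3,0],[0,0,0]],[[3,3,0],[0,0,0]],[[3,3,0],[0,0,0]],[[3,3,0],[0,0,0]],[[3,3,0],[0,0,0]]]' | head -2
python3 -m crank '[[[3,3,0],[0,0,0]],[[3,3,0],[0,0,0]],[[3,3,0],[0,0,0]],[[3,3,0],[0,0,0]],[[3,3,0],[0,0,0]]]' | head -2
python3 -m crank '[[[3,3,0],[0,0,0]],[[2.5,3,0],[0,0,0]],[[0,0.5,0],[0,0,0]],[[0,0,0],[0,0,0]]]' | head -2
python3 go.py 0.532 -0.208 0.23 12;python3 go.py 0.532 -0.208 0.101 12
```

```text
clock: 1.6
tcp_pos: [0.3614, -0.4514, 0.231]
clock: 2.1
tcp_pos: [0.4789, -0.2749, 0.2311]
clock: 2.5
tcp_pos: [0.532, -0.2086, 0.2309]
tcp [ 0.532  -0.2086  0.2309] t 2.5 shift cm [0.06 0.01 0.09] turn [-0.    -0.001 -0.009] j [ 0.65  0.35 -0.48  1.78  0.18  1.05  0.3 ] F [-0.6 -0.3 -0. ] w 0.085
tcp [ 0.532  -0.2086  0.2309] t 2.5 shift cm [ 0.05  0.02 12.99] turn [-0.    -0.001 -0.009] j [ 0.65  0.35 -0.48  1.78  0.18  1.05  0.3 ] F [-0.6 -0.3 -0. ] w 0.085
```

```bash
python3 -m crank '[[[0,0,3],[0,0,0]],[[0,0,3],[0,0,0]],[[0,0,2.5],[0,0,0]],[[0,0,2.5],[0,0,0]],[[0,0,2],[0,0,0]]]'
python3 -m crank '[[[0,0,0],[0,0,0]],[[0,0,0],[0,0,0]],[[0,0,0],[0,0,0]],[[0,0,0],[0,0,0]],[[0,0,0],[0,0,0]]]' 0.5 60
python3 -m crank '[[[0,0,0],[0,0,0]],[[0,0,0],[0,0,0]],[[0,0,0],[0,0,0]]]' 0.5 100
```

```text
clock: 3.0
tcp_pos: [0.5293, -0.2119, 0.0995]
orientation: [-1.994, -2.426, 0.003]
contact_force: [1.2, -0.3, 0.2]
grip_width: 0.0847
gripper_force: 0.0
clock: 3.5
tcp_pos: [0.5323, -0.21, 0.1024]
orientation: [1.99, 2.428, 0.001]
contact_force: [-0.8, -1.6, -1.6]
grip_width: 0.0148
gripper_force: 58.3
clock: 3.8
tcp_pos: [0.5322, -0.21, 0.1022]
orientation: [1.99, 2.429, 0.001]
contact_force: [0.3, -0.0, 7.7]
grip_width: 0.0142
gripper_force: 97.2
```

```bash
python3 -m crank '[[[0,0,-1.5],[0,0,0]],[[0,0,-2.5],[0,0,0]],[[0,0,-3],[0,0,0]],[[0,0,-3],[0,0,0]],[[0,0,-3],[0,0,0]]]' - 120
python3 -m crank '[[[0,0,-1],[0,0,0]],[[0,0,0],[0,0,0]],[[0,0,0],[0,0,0]]]'
python3 go.py 0.5435 0.0292 0.242 12
python3 - <<'E'
from h import *
o=[]
for n in("side","top"):
    p,d=optics.grab_frame(n); np.savez(f"{n}1.npz",p=p,d=d)
    a,b,c,e=(250,400,60,180) if n=="side" else (310,460,130,250)
    o.append(cv2.resize(p[c:e,a:b],(400,320)))
cv2.imwrite("pics/lift.png",np.clip(np.hstack(o)[...,::-1]*1.5,0,255).astype(np.uint8))
E
```

```text
clock: 4.3
tcp_pos: [0.5306, -0.2094, 0.2327]
orientation: [-1.99, -2.43, 0.001]
contact_force: [0.1, -0.1, -2.2]
grip_width: 0.0135
gripper_force: 116.9
clock: 4.6
tcp_pos: [0.5304, -0.2096, 0.24]
orientation: [-1.99, -2.428, 0.001]
contact_force: [0.1, 0.0, -2.8]
grip_width: 0.0131
gripper_force: 117.0
tcp [ 0.5304 -0.2096  0.24  ] t 4.6 shift cm [23.16  5.98 -0.19] turn [-0.002 -0.001 -0.012] j [ 0.65  0.34 -0.48  1.77  0.18  1.07  0.31] F [ 0.1  0.  -2.8] w 0.0131
```

View pics/lift.png

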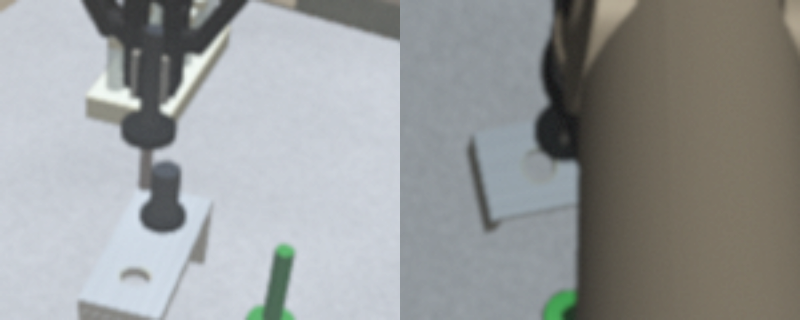

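The punch is in the gripper, hanging upright, with its tip at side pixel (305,131). Next I carry it over the bracket.

```bash
python3 -m crank '[[[2,0.5,0],[0,0,0]],[[3,1,0],[0,0,0]],[[4,1,0],[0,0,0]],[[4,1,0],[0,0,0]],[[4,1,0],[0,0,0]]]' |head -2
python3 -m crank '[[[3,1,0],[0,0,0]],[[2,0.5,0],[0,0,0]],[[1.2,0,0],[0,0,0]],[[0,0,0],[0,0,0]],[[0,0,0],[0,0,0]]]' |head -2
python3 go.py 0.5435 0.0292 0.242 12
python3 - <<'E'
from h import *
print(onplane("side",304.75,131.25,.161))
o=[]
for n in("side","top"):
    p,d=optics.grab_frame(n); np.savez(f"{n}2.npz",p=p,d=d)
    a,b,c,e=(180,280,140,260) if n=="side" else (200,300,130,250)
    o.append(cv2.resize(p[c:e,a:b],(400,480)))
cv2.imwrite("pics/over.png",np.clip(np.hstack(o)[...,::-1]*1.5,0,255).astype(np.uint8))
E
```

```text
clock: 5.2
tcp_pos: [0.5412, -0.0328, 0.2399]
clock: 5.7
tcp_pos: [0.5442, 0.0281, 0.2406]
tcp [0.5442 0.0281 0.2406] t 5.7 shift cm [ 0.13 -0.05 -0.14] turn [-0.001  0.001 -0.013] j [ 0.32  0.31 -0.59  1.82  0.2   1.06 -0.15] F [ 0.4 -0.1 -2.2] w 0.0135
[ 0.52742081 -0.20789826  0.161     ]
```

View pics/over.png

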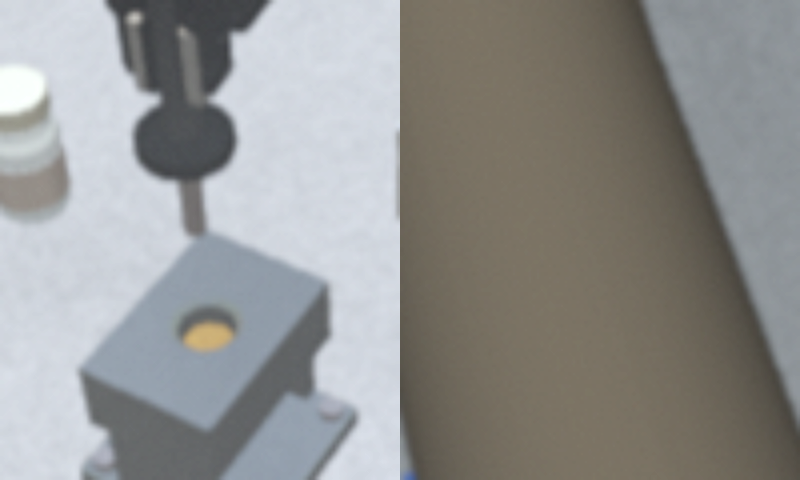

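Side crop: tip end at about (229,197) and bore mouth centre at about (231.8,222). The arm blocks the top view.

```bash
python3 - <<'E'
from h import *
from bench import monitor
print(monitor.get_obs()["tcp_pos"])
z=.023+.2406-.1022
print("tip",z,onplane("side",229,197,z),"mouth",onplane("side",231.75,222,.1))
c,f=fk("side")
for X in ([.5442,.0291,z],[.5442,.0291,z+.052],[.5435,.0292,.1]):
    q=c["R"]@np.array(X)+c["t"]; print(X,q[:2]/q[2]*f+[c["cx"],c["cy"]])
W=cloud("side",np.load("side2.npz")["d"])
w=W[160:215,205:250].reshape(-1,3)
for a,b in((.163,.17),(.17,.18),(.18,.19),(.19,.2),(.2,.206),(.206,.214),(.214,.222)):
    m=w[(w[:,2]>a)&(w[:,2]<b)&(abs(w[:,0]-.545)<.04)&(abs(w[:,1]-.03)<.04)]; print(a,len(m),np.median(m,0).round(4) if len(m) else'')
E
```

```text
[0.54450227 0.02749204 0.2408922 ]
tip 0.1614 [0.54399974 0.02745612 0.1614    ] mouth [0.54188991 0.03036057 0.1       ]
[0.5442, 0.0291, 0.1614] [228.32192554 197.53624715]
[0.5442, 0.0291, 0.21339999999999998] [225.61758815 175.01542096]
[0.5435, 0.0292, 0.1] [231.42073728 221.23001503]
0.163 16 [0.5423 0.0311 0.1665]
0.17 24 [0.5417 0.031  0.175 ]
0.18 27 [0.542  0.0312 0.185 ]
0.19 11 [0.5419 0.0315 0.1923]
0.2 0 
0.206 43 [0.531  0.0422 0.2126]
0.214 311 [0.5387 0.0345 0.2193]
```

```bash
python3 -m crank '[[[0.2,-0.15,2],[0,0,0]],[[0,0,2],[0,0,0]],[[0,0,1.3],[0,0,0]],[[0,0,0],[0,0,0]],[[0,0,0],[0,0,0]]]'
python3 go.py 0.543 0.0297 0.172 12
python3 -m crank '[[[0,0,0.5],[0,0,0]],[[0,0,0.5],[0,0,0]],[[0,0,0.2],[0,0,0]],[[0,0,0],[0,0,0]],[[0,0,0],[0,0,0]]]'
```

```text
clock: 6.3
tcp_pos: [0.543, 0.0307, 0.1886]
orientation: [1.992, 2.429, 0.0]
contact_force: [0.1, 0.3, -1.8]
grip_width: 0.0133
gripper_force: 117.0
tcp [0.543  0.0307 0.1886] t 6.3 shift cm [-0.09 -0.02  1.66] turn [ 0.     0.    -0.012] j [ 0.3   0.37 -0.58  1.88  0.24  0.96 -0.19] F [ 0.1  0.3 -1.8] w 0.0133
clock: 6.8
tcp_pos: [0.5428, 0.0312, 0.1764]
orientation: [1.991, 2.43, 0.0]
contact_force: [-0.3, 0.0, -2.5]
grip_width: 0.0133
gripper_force: 117.0
```

```bash
python3 -m crank '[[[-0.1,0,0.3],[0,0,0]],[[0,0,0.1],[0,0,0]],[[0,0,0],[0,0,0]]]'
python3 -m crank '[[[0,0,0.3],[0,0,0]],[[0,0,0.3],[0,0,0]],[[0,0,0.3],[0,0,0]],[[0,0,0],[0,0,0]]]'
```

```text
clock: 7.1
tcp_pos: [0.5428, 0.0301, 0.1721]
orientation: [-1.991, -2.43, 0.0]
contact_force: [-0.6, 0.7, -1.9]
grip_width: 0.0136
gripper_force: 117.0
clock: 7.5
tcp_pos: [0.5431, 0.0302, 0.1635]
orientation: [1.991, 2.43, 0.0]
contact_force: [-0.9, -0.3, 1.6]
grip_width: 0.013
gripper_force: 117.4
```

```bash
python3 -m crank '[[[0,0,0.3],[0,0,0]],[[0,0,0.3],[0,0,0]],[[0,0,0.3],[0,0,0]],[[0,0,0],[0,0,0]],[[0,0,0],[0,0,0]]]'
python3 -m crank '[[[0,0,0.4],[0,0,0]],[[0,0,0.3],[0,0,0]],[[0,0,0.3],[0,0,0]],[[0,0,0],[0,0,0]],[[0,0,0],[0,0,0]]]'
```

```text
clock: 8.0
tcp_pos: [0.5432, 0.0303, 0.1548]
orientation: [1.991, 2.43, 0.0]
contact_force: [-2.2, -0.1, 5.0]
grip_width: 0.0139
gripper_force: 117.4
clock: 8.5
tcp_pos: [0.5432, 0.0303, 0.1447]
orientation: [1.991, 2.43, 0.0]
contact_force: [-1.9, 0.6, 5.0]
grip_width: 0.0136
gripper_force: 117.5
```

```bash
python3 -m crank '[[[0,0,0.3],[0,0,0]],[[0,0,0.3],[0,0,0]],[[0,0,0.3],[0,0,0]],[[0,0,0],[0,0,0]],[[0,0,0],[0,0,0]]]'
python3 -m crank '[[[0,0,0.2],[0,0,0]],[[0,0,0.1],[0,0,0]],[[0,0,0],[0,0,0]],[[0,0,0],[0,0,0]]]'
```

```text
clock: 9.0
tcp_pos: [0.5432, 0.0303, 0.1356]
orientation: [1.991, 2.43, 0.001]
contact_force: [-1.0, -0.9, 5.4]
grip_width: 0.0133
gripper_force: 117.5
clock: 9.4
tcp_pos: [0.5432, 0.0303, 0.1328]
orientation: [1.991, 2.43, 0.0]
contact_force: [-1.4, 0.1, 7.2]
grip_width: 0.0131
gripper_force: 117.5
```

```bash
python3 -m crank '[[[0,0,0.1],[0,0,0]],[[0,0,0],[0,0,0]],[[0,0,0],[0,0,0]]]'
python3 -m crank '[[[0,0,0.1],[0,0,0]],[[0,0,0],[0,0,0]],[[0,0,0],[0,0,0]]]'
python3 - <<'E'
from h import *
p,d=optics.grab_frame("side")
cv2.imwrite("pics/down.png",np.clip(cv2.resize(p[150:280,170:300],(560,560))[...,::-1]*1.5,0,255).astype(np.uint8))
E
```

```text
clock: 9.7
tcp_pos: [0.5433, 0.0303, 0.1322]
orientation: [1.991, 2.429, 0.001]
contact_force: [-3.1, -0.4, 9.5]
grip_width: 0.0134
gripper_force: 118.3
clock: 10.0
tcp_pos: [0.5434, 0.0303, 0.1321]
orientation: [1.99, 2.429, 0.0]
contact_force: [-5.9, -1.5, 19.1]
grip_width: 0.0133
gripper_force: 119.2
```

View pics/down.png

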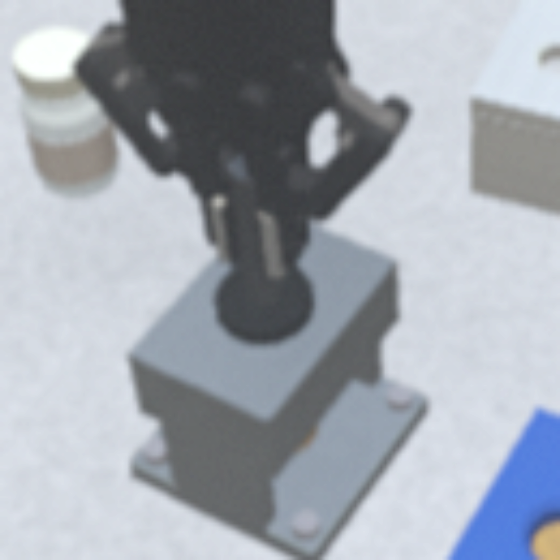

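The guard is down on the bracket (crop (265,300)) and brass is showing between the cheeks at (310,437). I release and retreat upward.

```bash
python3 -m crank '[[[0,0,-0.1],[0,0,0]],[[0,0,0],[0,0,0]]]' - 20 | tail -4
python3 -m crank '[[[0,0,0],[0,0,0]],[[0,0,0],[0,0,0]],[[0,0,0],[0,0,0]],[[0,0,0],[0,0,0]],[[0,0,0],[0,0,0]]]' 5 | tail -4
python3 -m crank '[[[0,0,-1],[0,0,0]],[[0,0,-2],[0,0,0]],[[0,0,-3],[0,0,0]],[[0,0,-3],[0,0,0]],[[0,0,-3],[0,0,0]]]' | tail -4
python3 -m crank '[[[-3,0,0],[0,0,0]],[[-4,0,0],[0,0,0]],[[-4,0,0],[0,0,0]],[[-4,0,0],[0,0,0]],[[0,0,0],[0,0,0]]]'
python3 - <<'E'
from h import *
o=[]
for n in("side","top"):
    p,d=optics.grab_frame(n)
    a,b,c,e=(170,300,150,280) if n=="side" else (190,320,120,250)
    o.append(cv2.resize(p[c:e,a:b],(400,400)))
cv2.imwrite("pics/end.png",np.clip(np.hstack(o)[...,::-1]*1.5,0,255).astype(np.uint8))
E
```

```text
orientation: [1.991, 2.429, 0.001]
contact_force: [-2.1, -0.9, 10.1]
grip_width: 0.0133
gripper_force: 116.8
orientation: [-1.991, -2.43, 0.0]
contact_force: [0.7, 0.4, 1.1]
grip_width: 0.0496
gripper_force: 0.0
orientation: [1.99, 2.43, 0.001]
contact_force: [0.1, -0.8, 0.4]
grip_width: 0.0497
gripper_force: 0.0
clock: 11.75
tcp_pos: [0.5726, -0.1244, 0.2515]
orientation: [2.001, 2.419, -0.003]
contact_force: [-0.3, 0.3, -0.4]
grip_width: 0.0502
gripper_force: 0.0
```

View pics/end.png

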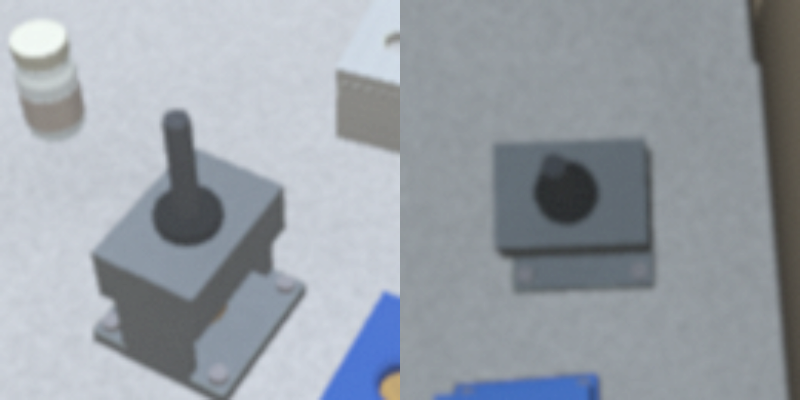

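The punch stands upright with its guard flat on the bracket (side crop (188,213), top crop (565,192)), brass shows below at (222,312), and the gripper is clear. I hand it in.

```bash
python3 -c "
from bench import r
print(r.hand_in())"
```

```text
the job is handed in; nothing more can be done
None
```

The job is handed in at about 12 s of the 32 s allowed: the pin looks driven out, with brass showing below the bore, and the released drift punch stands upright with its guard on the bracket and the gripper clear; no verdict came back.

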